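# Clamp a flow cell to its set force

### The job

Stand the round flow cell in the nest of the bench clamp, its two hose barbs in the nest's slots, and swing the clamp's arm over it until it is fully home in the hook post. Then turn the wing screw clockwise until the sprung brass tab pops out of the side of the housing, and stop there: the cell's gasket is crushed not far past that point, so do not over-tighten, and neither lean on the screw nor pull it up while you turn it. Leave the cell clamped so, and the other things on the bench where they are.

Things in the scene. Friction and masses are not known exactly. Their poses are not given: they have to be found in the camera images.
- flow_cell: loose round flow cell, 280 g: aluminium foot flange 56 mm across, 12 mm high; body 48 mm across up to 46 mm (black gasket line, white plastic top half); steel button 21 mm across on top, to 50 mm. Two alike hose barbs, 9 mm thick, 6.5 mm up, stick out along +x and -x to 43 mm from the centre. Origin: centre of underside, z up. Grip across y, fingertips 13 mm or more above its underside
- nest (a point): centre of the nest's floor, 12 mm above the bench, on the base plate of the grey bench clamp (fixed; place and yaw vary). Axes of the clamp: +x to the hinge column, -x to the hook post, z up. Two arc walls 10 mm high on the +y and -y sides, inside radius 30, outside 36 mm; slots 22 mm wide between them along +x and -x take the barbs, either way round. Plate: x -84 to +122, y +-55 mm
- hook_post (a point): top of the hook post in front of the nest (58 mm to -x), 112 mm above the bench; post 16 mm thick along x, 40 mm wide along y; its jaw is open on the clamp's -y side, where the arm comes in
- swing_hinge (a point): point on the vertical hinge axis of the clamp's arm, 90 mm above the bench, 85 mm behind the nest (+x). The arm: a bar 26 mm wide, 79 to 101 mm above the bench, 198 mm long from the hinge, with a housing 50 x 42 mm (76 to 106 mm above the bench) round the screw, 85 mm from the hinge
- swing_arm (a joint): angle of the clamp's arm about its hinge, rad: 0 = home in the hook post, screw over the nest (end stop). It starts open at 1.3 to 1.7, standing over the clamp's -y side, and closes clockwise seen from above. About 0.25 N m of friction; stays where it is left
- swing_pin (a point): upright steel handle pin on the arm's free end, 12 mm thick (head 15 mm), 183 mm from the hinge axis, 102 to 138 mm above the bench; this point is on its axis 124 mm above the bench. Grip or push it here to swing the arm; being round it may turn in the grip. Axes of the arm: x from the free end to the hinge
- wing_grip (a point): black wing on the clamp's vertical screw: blade 52 mm long along its x, 10 mm thick along its y, 26 mm high; point on the screw axis, 12 mm below the blade's top, 137 to 140 mm over the bench at first. Below it a 10 mm neck and the brass nut collar (25 mm wide, top 109 mm over the bench, rises 2 to 4 mm): keep the fingertips clear of that. Pinch across the thickness; clockwise from above tightens
- spindle: the screw's steel spindle; its round nose presses on the cell's button. Screw and wing go down 2.55 mm a rad until the nose meets the cell (1.8 to 4.3 mm below at first), then stay at that height and the sprung nut rises instead. Pop after 1.6 to 2.8 rad in all; friction 0.16 to 0.3 N m, stays where it is left. A grip that does not go along lifts or presses the screw: keep its vertical force small
- tab (a joint): brass indicator tab in the arm's housing, m: 0 = held in, 0.013 = popped out (it creeps 1 to 3 mm just before); it stays out. A sear frees it when the sprung nut has been pushed up 2.2 mm, at the set clamping force of about 30 N (springs: 12 N at contact, then 8 N a mm, so 20 N a rad). The gasket is crushed at 42 N, about half a rad of turning past the pop
- tab_end (a point): outer end of the tab, 18 mm wide and 4 mm thick, 88 mm above the bench, on the side of the housing that is the clamp's +y side when the arm is home; 0.5 mm proud when held in, 13 mm more when out. It moves along its +y
- beaker: empty 100 ml glass beaker, 54 mm diameter, 68 mm high; bystander
- tape: roll of brown tape lying flat, 96 mm diameter, 25 mm high; bystander
- timer: white lab timer lying on its back, 62 x 62 x 14 mm; bystander
- petri_dish: closed petri dish, 57 mm diameter, 14 mm high; bystander
- tube_50: standing 50 ml tube with screw cap, 36 mm diameter, 113 mm high; bystander
- marker: marker pen lying on the bench, 135 mm long, 16 mm thick; bystander

How it is judged:
On the way, in this order (a step that is already met when the one before it is completed fails the run):
1. the flow cell stands in the nest, within 4 mm of its centre, its underside on the nest's floor (3 mm), let go (horizontal distance between flow_cell and nest below 0.004 m and z of flow_cell in the frame of nest between -0.003 and 0.003 m and angle between flow_cell's own z axis and vertical below 0.06 rad and contact force between the fingers and flow_cell below 0.1 N), for 0.2 s.
2. the arm is swung home in the hook post (under 0.05 rad) with the cell still seated (horizontal distance between flow_cell and nest below 0.004 m and z of flow_cell in the frame of nest between -0.003 and 0.003 m and angle between flow_cell's own z axis and vertical below 0.06 rad and value of joint swing_arm below 0.05 rad), for 0.2 s.
3. the tab has popped out (over 9 mm) with the screw pressing on the cell (over 20 N) (value of joint tab above 0.009 m and contact force between spindle and flow_cell above 20 N), for 0.2 s.
At the end, for the whole second after the job is handed in: the flow cell stands in the nest (within 4 mm of its centre, underside within 3 mm of the floor, upright within 0.06 rad), the arm is home in the hook post (under 0.05 rad), the tab is out (over 9 mm) and the screw presses on the cell with 24 to 42 N (all of step 2 and value of joint tab above 0.009 m and contact force between spindle and flow_cell between 24 and 42 N); the robot touches nothing.
It fails at once if the screw pressed on the cell with more than 42 N: gasket crushed (contact force between spindle and flow_cell above 42 N).
It fails at once if a bystander was moved by more than 30 mm (distance of any of beaker, tape, timer, petri_dish, tube_50, marker from where it was at the start of the episode above 0.03 m).
It also fails if it takes over 70 s, if anything falls off the work surface, if the arm or the gripper's body presses on something with over 40 N, if the wrist force passes 120 N, or if a joint passes its speed limit or range.

### The arm

A 7-joint arm with a two-finger parallel gripper is mounted at the origin on a cart in front of the work surface, level with it; the furniture and walls round the work are solid. World frame = base frame: x ahead of the robot, y to its left, z up, the work surface at z = 0. Lengths are in m, angles in rad, forces in N, time in s.
With the tool pointing down it reaches from about 0.425 to 0.975 m from the base axis. Payload 16.7 kg.
Tool frame: the origin (TCP) lies between the finger pads; the fingertips stand 17 mm ahead of it and the grasp point (between the pads) lies 2 mm behind it (r.nose_length is the distance from the TCP to the fingertips, in m); z points along the fingers, y is the line along which they close (so a half turn about z gives the same grasp; the last joint's range is limited). The gripper opens to 85 mm and grips with 20 to 120 N. Pads are 22 mm wide; open, the fingers measure 114 mm over their backs; the gripper's body (76 mm by 85 mm) begins 54 mm behind the grasp point. The pads swing forward as they close: fully open they stand 13 mm farther back than shut.
Start: joints at [1.06, 0.426, 0.074, 1.606, -0.034, 1.111, -0.067], TCP at [0.238, -0.632, 0.248] pointing down, gripper open.
Joint ranges: [-2.85, 2.85], [-0.5, 2.14], [-1.23, 1.37], [0.21, 2.46], [-1.02, 4.16], [0.16, 2.05], [-2.73, 2.73]. Speed limits (rad/s): [1.89, 1.89, 2.39, 2.39, 3.01, 3.01, 3.01].

### API

Orientations are given as a unit quaternion [w, x, y, z].
In Python, from workcell import r, cams gives the robot as it stands.
- The arm moves only by the tool step_arm, never from a script. Its argument "increments" is one flat list of numbers, 7 for each row, row after row: the shift along the world's x, y, z scaled (see below), then the turn, a rotation vector about the world's x, y, z scaled (see below), then the closure, from -1 (fully open) to 1 (shut). A call has 1 to 12 rows; each row is the pose to reach, as a shift and turn from the pose commanded when the call began, turning the shorter way round; what a row does not reach only later rows make up. The controller multiplies each number of a shift by 0.3 m and each number of a turn by 180 degrees. A row lasts 1/10 s, in which the tool goes at most 50 mm and 8.59 degrees, less where a joint would pass 70% of its speed; a pose out of reach is approached as far as the arm can. A call with a number of a shift or a turn outside -1 to 1 is refused whole. A call with a gripper value outside its range is refused whole. The fingers move at their own pace and stop on an object; "newtons" is the grip in N (left out, the last holds). Time passes only in rows, so rows that repeat a pose let the fingers close. It gives the time, the measured TCP pose, the force, the opening and the grip force at its end, in the units of the state.
- r.sense(): the state, without advancing time (a new reading comes with each control period).
- cams.read_camera(name): name is "side" or "top" or "wrist"; returns (picture, depth): 384x512x3 uint8, red, green, blue; 384x512 float32, m along the optical axis (not along the pixel's ray), 0 where there is no reading.
- cams.get_calibration(name): a dict with "fov_y" (degrees; the focal length in pixels is half the picture's height over the tangent of half this angle, whatever the lens; pixels are square), "cx", "cy" (the principal point, pixels), "origin" and "rotation" of the camera in the world; the wrist camera has in their place "tool_from_camera" (4x4, takes a point from camera to tool coordinates, whose origin is the TCP and whose axes are the flange's). Camera axes: x right, y up, looking along -z (the intrinsics and any distortion apply to the point x, -y, -z); pixel columns grow to the right and rows downward; lengths in m; the calibration is good to about 2 mm. A picture is of the moment at which its call begins: read the wrist's pose just before it. get_calibration takes no time and is no camera call.
- r.close_job(): hands the job in; it is judged then, once.
The state is a dict: "clock": time; "joints": joint angles; "qvel": joint speeds; "joint_torque": joint torques, N m; "tcp_pos": TCP position; "orientation": TCP orientation; "force": force on the tool from outside, world axes, zero at the start; "moment": the same for the moment, N m; "finger_gap": opening from 0.0 (shut) to 1.0 (fully open); "finger_force": force on a finger pad.
Only numpy, scipy, OpenCV 4.12 (cv2) and the standard library are available. Lean on these libraries where they do the work, as an engineer would, in place of code of your own. Each camera call takes 0.05 s, during which the arm holds its last target. There are 200 camera calls.

## Working session

There is one attempt and no reset: what is moved stays moved. The work goes in short steps, Python scripts to look and compute and a tool call to move; the robot and the scene stay as the last step left them, time stands still between calls to the robot, and variables do not carry over. Pictures are saved under pics/ and viewed, at most 12 in all, crops included, and the job is handed in when it is done.

Besides the shell and the picture viewer there is one more tool, called after "Emit:" as name(argument=value, ...), one argument or row to a line, values as JSON. step_arm: Moves the arm, as the interface text tells. Shifts and turns lie within -1 to 1; 1 stands for 0.3 m of shift or 180 degrees of turn. Its arguments: {"type":"object","properties":{"increments":{"type":"array"},"newtons":{"type":"number"}},"required":["increments"]}

```bash
ls; mkdir -p pics
cat > h.py <<'E'
import numpy as np, cv2
from workcell import r, cams
from scipy.spatial.transform import Rotation as R
def cal(name,s=None):
    c=cams.get_calibration(name)
    f=192/np.tan(np.radians(c["fov_y"])/2)
    if "origin" in c: o=np.array(c["origin"]);Q=np.array(c["rotation"])
    else:
        T=np.array(c["tool_from_camera"]); q=s["orientation"]
        W=R.from_quat([q[1],q[2],q[3],q[0]]).as_matrix()
        o=W@T[:3,3]+np.array(s["tcp_pos"]); Q=W@T[:3,:3]
    return c,f,o,Q
def rays(c,f,Q,uv):
    uv=np.asarray(uv,float).reshape(-1,2)
    K=np.array([[f,0,c["cx"]],[0,f,c["cy"]],[0,0,1]])
    d=c.get("distortion",c.get("dist"))
    if d is not None:
        p=cv2.undistortPoints(uv.reshape(-1,1,2),K,np.array(d,float)).reshape(-1,2)
    else: p=(uv-[c["cx"],c["cy"]])/f
    return np.c_[p[:,0],-p[:,1],-np.ones(len(p))]@Q.T
def onplane(cal_,uv,z):
    c,f,o,Q=cal_; d=rays(c,f,Q,uv); return o+d*((z-o[2])/d[:,2])[:,None]
def cloud(cal_,depth):
    c,f,o,Q=cal_; v,u=np.mgrid[0:384,0:512]
    d=rays(c,f,Q,np.c_[u.ravel(),v.ravel()])
    return (o+d*depth.ravel()[:,None]).reshape(384,512,3)
E
python3 - <<'E'
from h import *
s=r.sense();print(s)
for n in("top","side","wrist"):
    print(n,cams.get_calibration(n))
    s=r.sense();p,d=cams.read_camera(n); np.savez(f"{n}0.npz",p=p,d=d); cv2.imwrite(f"pics/{n}0.png",p[:,:,::-1])
E
```

```text
pics
{'clock': 0.0, 'joints': array([ 1.06052999,  0.42675902,  0.07385159,  1.6066345 , -0.03406653,
        1.11080286, -0.06714062]), 'qvel': array([ 0.00082988,  0.00221046,  0.0001055 ,  0.00091798, -0.00144913,
        0.00171474,  0.00066448]), 'joint_torque': array([ 2.01542774e-03, -9.49820852e+01,  3.76190096e+00, -4.63490653e+01,
        1.92461035e-02,  1.04145522e-02,  5.89864771e-05]), 'tcp_pos': array([ 0.2380904 , -0.63118561,  0.24758046]), 'orientation': array([-6.46476432e-04,  9.83780081e-01,  1.79377537e-01, -1.84931179e-04]), 'force': array([ 0.74598875, -0.14417312, -0.00754787]), 'moment': array([ 0.01875655,  0.0204197 , -0.01118374]), 'finger_force': 0.0, 'finger_gap': 0.9983070437441456}
top {'fov_y': 57.90639463806797, 'cx': 255.76516843073853, 'cy': 191.29177615419192, 'origin': array([0.49829941, 0.15283088, 0.94448051]), 'rotation': array([-0.69639047, -0.05626456,  0.02293962,  0.71508628])}
side {'fov_y': 42.39143341863363, 'cx': 253.33431820306427, 'cy': 194.4499324226962, 'origin': array([ 0.22304374, -0.3959823 ,  1.17127138]), 'rotation': array([ 0.92779252,  0.26765688, -0.07929755, -0.24753331])}
wrist {'fov_y': 63.89562054357162, 'cx': 255.49019184220225, 'cy': 192.49340042476132, 'tool_from_camera': array([[-2.88940106e-04,  9.64174124e-01,  2.65270005e-01,
         6.65990209e-02],
       [ 9.99999916e-01,  2.01241110e-04,  3.57781163e-04,
         5.86824813e-04],
       [ 2.91580109e-04,  2.65270086e-01, -9.64174101e-01,
        -1.25287449e-01],
       [ 0.00000000e+00,  0.00000000e+00,  0.00000000e+00,
         1.00000000e+00]])}
```

```bash
python3 - <<'E'
s=open('h.py').read()
s=s.replace('Q=np.array(c["rotation"])','q=c["rotation"];Q=R.from_quat([q[1],q[2],q[3],q[0]]).as_matrix()')
open('h.py','w').write(s)
E
python3 - <<'E'
from h import *
a=np.load('top0.npz');b=np.load('side0.npz')
for n,a in(("top",a),("side",b)):
    P=cloud(cal(n),a['d']); 
    for uv in [(100,100),(100,300),(256,192),(400,100),(400,300)]: print(n,uv,P[uv[1],uv[0]].round(3))
E
```

```text
top (100, 100) [0.759 0.482 0.306]
top (100, 300) [0.375 0.482 0.287]
top (256, 192) [0.603 0.196 0.001]
top (400, 100) [ 0.847 -0.208  0.003]
top (400, 300) [ 0.16  -0.432 -0.756]
side (100, 100) [0.329 0.477 0.305]
side (100, 300) [ 0.075  0.479 -0.675]
side (256, 192) [0.62  0.24  0.004]
side (400, 100) [1.035 0.196 0.198]
side (400, 300) [ 0.732 -0.223  0.084]
```

View pics/top0.png

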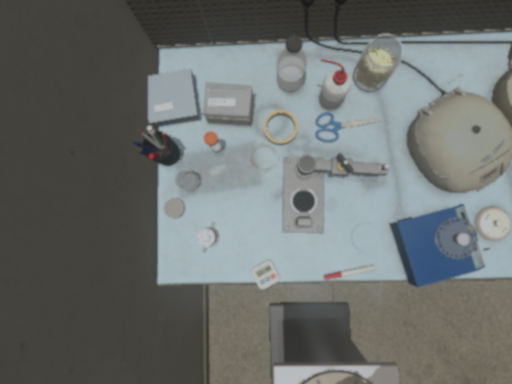

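View pics/side0.png

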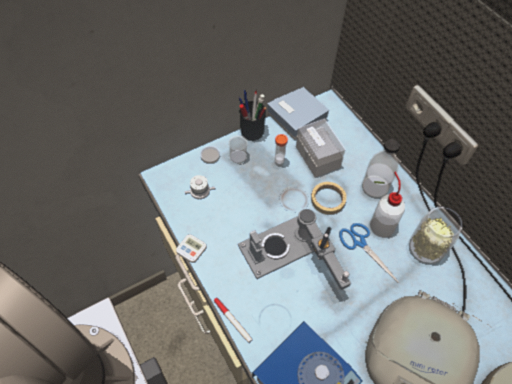

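Run:
```python
from h import *
a=np.load('top0.npz'); P=cloud(cal('top'),a['d']); im=a['p']
def win(u0,u1,v0,v1):
    m=np.zeros((384,512),bool); m[v0:v1,u0:u1]=1; return m
w=win(275,335,150,240); Z=P[...,2]
q=P[win(285,290,200,230)]; print('plate z',np.median(q[:,2]))
m=w&(abs(Z-.012)<.006)
p=P[m]; print('plate',m.sum(),cv2.minAreaRect((p[:,:2]*1000).astype(np.float32)))
w2=win(275,395,150,240)
for lo,hi in((.07,.098),(.098,.104),(.104,.112),(.112,.16)):
    m=w2&(Z>lo)&(Z<hi); p=P[m]
    print(lo,m.sum(), p.mean(0).round(4) if m.any() else '', cv2.minAreaRect((p[:,:2]*1000).astype(np.float32)) if m.sum()>3 else'')
f=win(190,222,220,255)
for lo,hi in((.004,.02),(.03,.048),(.042,.06)):
    m=f&(Z>lo)&(Z<hi);p=P[m]; print('cell',lo,m.sum(),p.mean(0).round(4) if m.any() else '',cv2.minAreaRect((p[:,:2]*1000).astype(np.float32)) if m.sum()>3 else'')
for n,(u,v) in dict(timer=(265,275),marker=(350,272),petri=(175,208),beaker=(188,181),tube=(211,138),tape=(281,127),fc=(206,237)).items(): print(n,P[v-1:v+2,u-1:u+2].reshape(-1,3).mean(0).round(3))
cv2.imwrite('pics/c1.png',np.hstack([cv2.resize(im[145:245,270:400,::-1],None,fx=4,fy=4,interpolation=2),cv2.resize(im[215:260,185:230,::-1],(270,400),interpolation=2)]))
```

```text
plate z 0.011110848408942053
plate 2438 ((590.1082763671875, 58.843631744384766), (142.4191131591797, 226.4844512939453), 83.84397888183594)
0.07 185 [ 0.6293 -0.0173  0.0903] ((618.1235961914062, 15.548171997070312), (138.89251708984375, 249.725830078125), 32.56103515625)
0.098 611 [ 0.6478 -0.0263  0.1007] ((649.5658569335938, -20.190940856933594), (218.7661895751953, 43.01215362548828), 84.02408599853516)
0.104 410 [0.6291 0.0387 0.1082] ((587.8292846679688, -12.821052551269531), (206.22122192382812, 169.2181396484375), 86.71746826171875)
0.112 232 [ 0.6299 -0.0216  0.1367] ((624.4744873046875, 17.443618774414062), (134.45855712890625, 250.50347900390625), 33.78152084350586)
cell 0.004 161 [0.4845 0.3257 0.008 ] ((484.44439697265625, 335.48876953125), (84.62665557861328, 91.39189910888672), 88.63140869140625)
cell 0.03 232 [0.4842 0.3262 0.0447] ((483.540771484375, 326.9859313964844), (45.72126388549805, 43.82684326171875), 88.78446197509766)
cell 0.042 256 [0.4839 0.3273 0.0461] ((483.5832214355469, 327.2401428222656), (45.1695671081543, 43.73698043823242), 88.60195922851562)
timer [0.382 0.177 0.015]
marker [ 0.385 -0.045  0.013]
petri [0.564 0.416 0.013]
beaker [0.639 0.383 0.003]
tube [0.729 0.299 0.111]
tape [0.783 0.121 0.002]
fc [0.486 0.306 0.149]
```

View pics/c1.png

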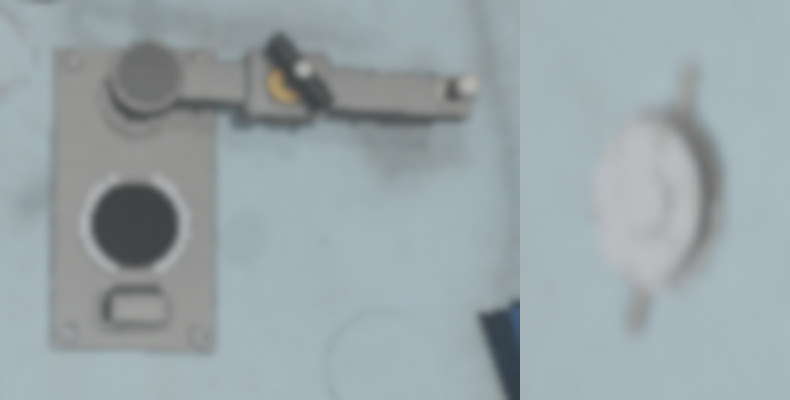

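Run:
```python
from h import *
C=cal('top')
f=lambda L:[(270+(u+.5)/4-.5,145+(v+.5)/4-.5) for u,v in L]
p=onplane(C,f([(55,50),(50,350),(212,352),(214,120),(135,225)]),.012)[:,:2];print(p.round(4))
x=p[0]-p[1];print('yaw edge',np.degrees(np.arctan2(x[1],x[0])),np.linalg.norm(x)); x=p[1]-p[2];print(np.degrees(np.arctan2(-x[0],x[1])),np.linalg.norm(x))
b=onplane(C,[(185+170/6,215+75/8.9),(185+115/6,215+325/8.9)],.0065);x=b[0]-b[1]
print('cell',b.mean(0),np.degrees(np.arctan2(x[1],x[0])),np.linalg.norm(x[:2]))
print('hinge',onplane(C,f([(148,75)]),.108),'pin',onplane(C,f([(467,85)]),.138),'wing',onplane(C,f([(303,70),(282,43),(318,102)]),.15))
```

```text
[[0.6954 0.1181]
 [0.4925 0.128 ]
 [0.4887 0.0212]
 [0.6438 0.0128]
 [0.5743 0.0685]]
yaw edge -2.804449510619755 0.20314498245553014
-2.0512354407204385 0.10692143602070908
cell [0.48293271 0.32587627 0.0065    ] -18.91956527139087 0.07891120039611087
hinge [[0.65773477 0.06577451 0.108     ]] pin [[ 0.64003998 -0.11448644  0.138     ]] wing [[ 0.6497055  -0.01847441  0.15      ]
 [ 0.66589455 -0.00733898  0.15      ]
 [ 0.63082037 -0.02599456  0.15      ]]
```

Emit:
step_arm(
  increments=[0.1,0.1,0.2,0,0,0,-1,0.2,0.3,0.4,0,0,0,-1,0.3,0.45,0.5,0,0,0.1,-1,0.45,0.6,0.5,0,0,0.15,-1,0.6,0.8,0.5,0,0,0.2,-1,0.75,0.95,0.5,0,0,0.25,-1,0.85,1,0.5,0,0,0.3,-1,0.87,1,0.5,0,0,0.35,-1],
)

```text
clock: 0.95
tcp_pos: [0.4628, -0.3631, 0.3947]
orientation: [0.0, 0.806, 0.592, -0.0]
force: [0.2, -0.9, 0.1]
finger_gap: 0.993
finger_force: 0.0
```

Emit:
step_arm(
  increments=[0,0.2,0,0,0,0.05,-1,0,0.35,0,0,0,0.1,-1,0,0.5,0,0,0,0.15,-1,0,0.65,-0.05,0,0,0.2,-1,0,0.8,-0.1,0,0,0.25,-1,0,1,-0.1,0,0,0.3,-1,0,1,-0.1,0,0,0.35,-1,0,1,-0.1,0,0,0.4,-1,0,1,-0.1,0,0,0.43,-1],
)

```text
clock: 1.85
tcp_pos: [0.4618, -0.0643, 0.3641]
orientation: [-0.0, 0.259, 0.966, -0.0]
force: [0.3, -0.8, 1.1]
finger_gap: 1.002
finger_force: 0.0
```

Emit:
step_arm(
  increments=[0,0.15,0,0,0,0.03,-1,0,0.3,0,0,0,0.06,-1,0,0.45,0,0,0,0.06,-1,0,0.6,-0.1,0,0,0.06,-1,0,0.75,-0.2,0,0,0.06,-1,0,0.9,-0.3,0,0,0.06,-1,0.03,1,-0.4,0,0,0.06,-1,0.07,1,-0.55,0,0,0.06,-1,0.07,1,-0.55,0,0,0.06,-1],
)

```text
clock: 2.75
tcp_pos: [0.4811, 0.2348, 0.1935]
orientation: [-0.004, 0.169, 0.986, -0.002]
force: [0.3, -1.4, 0.3]
finger_gap: 0.997
finger_force: 0.0
```

Emit:
step_arm(
  increments=[0,0.15,0,0,0,0,-1,0,0.3,0,0,0,0,-1,0,0.3,0,0,0,0,-1,0,0.3,0,0,0,0,-1],
)

```text
clock: 3.15
tcp_pos: [0.4828, 0.3258, 0.2006]
orientation: [0.0, 0.17, 0.986, 0.0]
force: [0.3, -0.4, 0.8]
finger_gap: 0.999
finger_force: 0.0
```

Run:
```python
from h import *
s=r.sense(); p,d=cams.read_camera('wrist'); C=cal('wrist',s); P=cloud(C,d); Z=P[...,2]
np.savez('w1.npz',p=p,d=d,P=P)
print(s['tcp_pos'],s['orientation'])
for lo,hi in((.003,.010),(.010,.014),(.042,.048),(.048,.054)):
    m=((Z>lo)&(Z<hi)).astype(np.uint8); q=P[m>0]; print(lo,m.sum(),q.mean(0) if len(q) else '',cv2.minAreaRect((q[:,:2]*1000).astype(np.float32)) if len(q)>3 else '')
cv2.imwrite('pics/w1.png',p[:,:,::-1])
```

```text
[0.48277843 0.3258308  0.20059943] [2.66741042e-04 1.69646450e-01 9.85504908e-01 2.93703783e-04]
0.003 8156 [0.49632931 0.31150809 0.00415523] ((533.3589477539062, 237.2936248779297), (501.9642639160156, 364.7081298828125), 86.77738952636719)
0.01 6603 [0.48430571 0.19546996 0.01237492] ((515.3031005859375, 252.6939697265625), (475.73779296875, 328.87432861328125), 86.35675048828125)
0.042 2909 [0.50412282 0.36862778 0.04541123] ((525.391357421875, 267.255615234375), (426.00592041015625, 298.7838134765625), 89.9382095336914)
0.048 1718 [0.51682299 0.39982165 0.05072178] ((607.5277709960938, 316.4266052246094), (343.2048645019531, 445.2317199707031), 16.99982452392578)
```

View pics/w1.png

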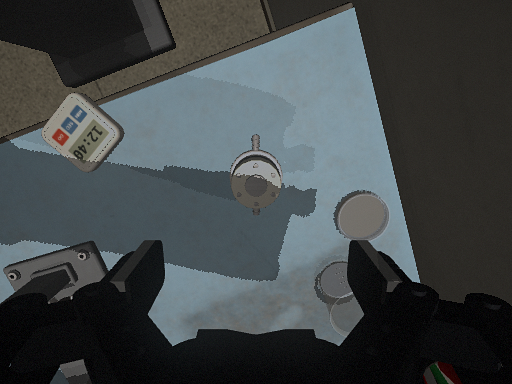

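Run:
```python
from h import *
s=r.sense(); a=np.load('w1.npz');C=cal('wrist',s);P=a['P'];Z=P[...,2]
w=np.zeros(Z.shape,bool);w[125:222,222:292]=1
for lo,hi in((.042,.048),(.0485,.054)):
    m=w&(Z>lo)&(Z<hi); q=(P[m][:,:2]*1000).astype(np.float32); print(len(q),np.median(P[m][:,2]),cv2.minAreaRect(q),cv2.minEnclosingCircle(q))
x=onplane(C,[(255,138),(256,212)],.0065);print(x,np.degrees(np.arctan2(*(x[0]-x[1])[[1,0]])))
print(onplane(C,[(257,186)],.05))
m=w&(Z>.003)&(Z<.012);q=P[m]
far=q[np.linalg.norm(q[:,:2]-[.4835,.327],axis=1)>.031]; far=far[np.linalg.norm(far[:,:2]-[.4835,.327],axis=1)<.046]
dd=far[:,:2]-[.4835,.327]; 
for s in(1,-1):
    e=dd[s*dd[:,0]>0];print(len(e),e.mean(0),np.degrees(np.arctan2(s*e.mean(0)[1],s*e.mean(0)[0])))
```

```text
1569 0.045740289933053846 ((484.61517333984375, 324.49859619140625), (46.222076416015625, 46.92245101928711), 71.68213653564453) ((484.7590026855469, 324.50421142578125), 23.953184127807617)
362 0.04969684615645456 ((485.63623046875, 327.2274169921875), (25.290456771850586, 20.346200942993164), 72.45166015625) ((483.2886962890625, 328.3494873046875), 14.442517280578613)
[[0.44780631 0.33601077 0.0065    ]
 [0.52362535 0.31008149 0.0065    ]] 161.11987799123276
[[0.48582535 0.32442592 0.05      ]]
108 [ 0.03159892 -0.00497851] -8.953536942056019
196 [-0.03018408  0.00670109] -12.51708008507795
```

Emit:
step_arm(
  increments=[0.007,-0.004,-0.15,0,0,0.003,-1,0.007,-0.004,-0.3,0,0,0.003,-1,0.007,-0.004,-0.4,0,0,0.003,-1,0.007,-0.004,-0.5,0,0,0.003,-1,0.007,-0.004,-0.543,0,0,0.003,-1,0.007,-0.004,-0.543,0,0,0.003,-1,0.007,-0.004,-0.543,0,0,0.003,1,0.007,-0.004,-0.543,0,0,0.003,1,0.007,-0.004,-0.543,0,0,0.003,1,0.007,-0.004,-0.543,0,0,0.003,1,0.007,-0.004,-0.543,0,0,0.003,1,0.007,-0.004,-0.543,0,0,0.003,1],
  newtons=40,
)

```text
clock: 4.4
tcp_pos: [0.4859, 0.3242, 0.0379]
orientation: [0.001, 0.166, 0.986, 0.0]
force: [-1.9, -2.4, 12.4]
finger_gap: 0.547
finger_force: 39.1
```

Emit:
step_arm(
  increments=[0,0,0.1,0,0,0,1,0,0,0.25,0,0,0,1,0,-0.05,0.4,0,0,0.02,1,0.05,-0.15,0.55,0,0,0.04,1,0.1,-0.3,0.65,0,0,0.06,1,0.15,-0.45,0.65,0,0,0.08,1,0.2,-0.6,0.65,0,0,0.094,1,0.25,-0.75,0.65,0,0,0.094,1,0.3,-0.855,0.65,0,0,0.094,1,0.3,-0.855,0.65,0,0,0.094,1,0.3,-0.855,0.65,0,0,0.094,1],
)

```text
clock: 5.5
tcp_pos: [0.5751, 0.0665, 0.2316]
orientation: [0.0, 0.02, 1.0, -0.0]
force: [-1.4, 0.8, -2.5]
finger_gap: 0.549
finger_force: 43.4
```

Run:
```python
from h import *
s=r.sense(); p,d=cams.read_camera('wrist'); C=cal('wrist',s); P=cloud(C,d)
np.savez('w2.npz',p=p,d=d,P=P,t=s['tcp_pos'],q=s['orientation'])
print(s['tcp_pos'],s['orientation'],s['force'],s['finger_gap'])
cv2.imwrite('pics/w2.png',p[:,:,::-1])
```

```text
[0.57509912 0.06653126 0.23159267] [ 5.31323485e-05  1.98136686e-02  9.99803688e-01 -2.72021196e-05] [-1.37759294  0.81748087 -2.45128809] 0.5485027093932486
```

View pics/w2.png

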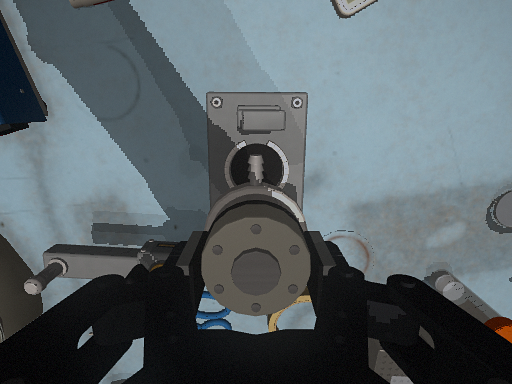

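Run:
```python
from h import *
a=np.load('w2.npz');s=dict(tcp_pos=a['t'],orientation=a['q']);C=cal('wrist',s);P=a['P'];d=a['d'];p=a['p']
g=cv2.cvtColor(p,cv2.COLOR_RGB2HSV); 
# plate mask: by low saturation within window
def edge(line,lo,hi,pol):  # strongest gradient of saturation
    l=line[lo:hi].astype(float); l=np.convolve(l,[1,1,1],'same')/3; k=np.gradient(l)[2:-2]*pol; i=k.argmax(); return lo+2+i
S=g[...,1]
L=[(edge(S[v],195,220,-1),v) for v in range(105,150,5)];Rr=[(edge(S[v],296,320,1),v) for v in range(105,185,5)]
T=[(u,edge(S[:,u],84,104,-1)) for u in range(215,300,6)]
l=onplane(C,L,.012)[:,:2];rr=onplane(C,Rr,.012)[:,:2];t=onplane(C,T,.012)[:,:2]
for n,q in(('L',l),('R',rr),('T',t)):
    vx,vy,x,y=cv2.fitLine(q.astype(np.float32),cv2.DIST_HUBER,0,.001,.001).ravel(); print(n,np.degrees(np.arctan2(vy,vx)),x,y, np.abs((q-[x,y])@[-vy,vx]).max())
Z=P[...,2]
print('button z',np.median(Z[262:276,246:266]))
w=np.zeros(Z.shape,bool);w[135:200,210:300]=1
m=w&(Z>.019)&(Z<.026);q=(P[m][:,:2]*1000).astype(np.float32);print('ring',len(q),np.median(P[m][:,2]),q.min(0),q.max(0))
A=np.c_[2*q,np.ones(len(q))];c=np.linalg.lstsq(A,(q**2).sum(1),rcond=None)[0];print('circle',c[:2],np.sqrt(c[2]+c[:2]@c[:2]))
ph=(p[...,0].astype(int)>0)
w=np.zeros(Z.shape,bool);w[235:305,205:310]=1
zb=np.median(Z[262:276,246:266]);m=w&(abs(Z-zb)<.002);q=(P[m][:,:2]*1000).astype(np.float32);print('btn',len(q),cv2.minEnclosingCircle(q))
m=w&(abs(Z-zb+.004)<.0018);q=(P[m][:,:2]*1000).astype(np.float32);print('top',len(q),cv2.minEnclosingCircle(q))
print('btn ray',onplane(C,[(256,268)],zb), 'barb',onplane(C,[(256,157),(256,185)],s['tcp_pos'][2]-.038+.0065))
print('pin head',onplane(C,[(34,286)],.138))
```

```text
L -2.1629865 0.52405643 0.014498822 0.00047887957242440245
R -2.3857336 0.5477568 0.122078225 0.0008513863104232014
T 87.71396 0.4914881 0.065064825 0.0010135653583431342
button z 0.2432577558218525
ring 598 0.021494015535871325 [541.8923    30.861593] [595.9582   102.072334]
circle [574.62085646  66.6440983 ] 32.99611436197054
btn 1791 ((572.12744140625, 65.72742462158203), 18.25880241394043)
top 5050 ((573.5318603515625, 67.43611145019531), 25.0902099609375)
btn ray [[0.57099515 0.06614443 0.24325776]] barb [[0.53193333 0.06777556 0.20009267]
 [0.5466954  0.06719247 0.20009267]]
pin head [[ 0.63878478 -0.1151244   0.138     ]]
```

Run:
```python
from h import *
a=np.load('w2.npz');s=dict(tcp_pos=a['t'],orientation=a['q']);C=cal('wrist',s);p=a['p']
g=cv2.GaussianBlur(cv2.cvtColor(p,cv2.COLOR_RGB2GRAY),(3,3),0).astype(float)
for c0,lo,hi,z in(((255,268),18,34,.2433),((255,260),45,62,.2393)):
    E=[]
    for t in np.radians(np.arange(0,360,5)):
        rr=np.arange(lo,hi,.5);u=c0[0]+rr*np.cos(t);v=c0[1]+rr*np.sin(t)
        l=cv2.remap(g.astype(np.float32),u.astype(np.float32)[None],v.astype(np.float32)[None],1)[0]
        k=np.abs(np.gradient(l));i=k.argmax();E.append((u[i],v[i]))
    q=onplane(C,E,z)[:,:2]*1000
    for _ in range(6):
        A=np.c_[2*q,np.ones(len(q))];c=np.linalg.lstsq(A,(q**2).sum(1),rcond=None)[0];R0=np.sqrt(c[2]+c[:2]@c[:2])
        e=abs(np.linalg.norm(q-c[:2],axis=1)-R0);q=q[e<max(.8,np.percentile(e,85))]
    print(z,c[:2],R0,len(q))
```

```text
0.2433 [572.70007881  65.85494088] 10.611701577899026 71
0.2393 [569.85459479  65.94612948] 26.633755105388992 32
```

Emit:
step_arm(
  increments=[0.007,0.002,-0.12,0,0,0,1,0.007,0.002,-0.25,0,0,0,1,0.007,0.002,-0.38,0,0,0,1,0.007,0.002,-0.48,0,0,0,1,0.007,0.002,-0.53,0,0,0,1,0.007,0.002,-0.56,0,0,0,1,0.007,0.002,-0.575,0,0,0,1,0.007,0.002,-0.585,0,0,0,1,0.007,0.002,-0.59,0,0,0,1,0.007,0.002,-0.595,0,0,0,1,0.007,0.002,-0.6,0,0,0,1],
)

```text
clock: 6.65
tcp_pos: [0.5775, 0.0679, 0.0517]
orientation: [0.0, 0.019, 1.0, -0.0]
force: [-0.0, -0.4, -1.9]
finger_gap: 0.548
finger_force: 43.3
```

Emit:
step_arm(
  increments=[0,-0.002,-0.004,0,0,0,1,0,-0.002,-0.006,0,0,0,1,0,-0.002,-0.006,0,0,0,1],
)

```text
clock: 6.95
tcp_pos: [0.5774, 0.0673, 0.0501]
orientation: [0.0, 0.019, 1.0, -0.0]
force: [-4.3, -1.7, 6.7]
finger_gap: 0.548
finger_force: 44.4
```

Emit:
step_arm(
  increments=[0,0,0,0,0,0,-1,0,0,0,0,0,0,-1,0,0,0,0,0,0,-1,0,0,0,0,0,0,-1,0,0,0,0,0,0,-1,0,0,0.1,0,0,0,-1,0,0,0.25,0,0,0,-1,0.05,0,0.4,0,0,0,-1,0.1,0,0.5,0,0,0,-1,0.1,0,0.6,0,0,0,-1,0.1,0,0.6,0,0,0,-1],
)

```text
clock: 8.05
tcp_pos: [0.609, 0.0681, 0.2335]
orientation: [0.003, 0.019, 1.0, 0.0]
force: [1.3, 0.5, -0.2]
finger_gap: 0.996
finger_force: 0.0
```

Run:
```python
from h import *
s=r.sense(); p,d=cams.read_camera('wrist'); C=cal('wrist',s); P=cloud(C,d)
np.savez('w3.npz',p=p,d=d,P=P,t=s['tcp_pos'],q=s['orientation'])
print(s['tcp_pos'],s['orientation'],s['force'],s['finger_gap'])
Z=P[...,2];w=np.linalg.norm(P[...,:2]-[.575,.067],axis=2)<.03
for lo,hi in ((.0535,.0595),(.0603,.066)):
    m=w&(Z>lo)&(Z<hi);q=P[m];A=np.c_[q[:,:2],np.ones(len(q))];print(len(q),np.median(q[:,2]),np.linalg.lstsq(A,q[:,2],rcond=None)[0],cv2.minEnclosingCircle((q[:,:2]*1000).astype(np.float32)))
cv2.imwrite('pics/w3.png',p[:,:,::-1])
```

```text
[0.60902917 0.06805156 0.23345612] [2.75453414e-03 1.89086689e-02 9.99817366e-01 3.30365380e-04] [ 1.26816734  0.51747325 -0.23350689] 0.9958067652894371
1494 0.05773316333401979 [0.0019223  0.00365187 0.05636878] ((575.7755126953125, 66.59815216064453), 23.884967803955078)
356 0.06168984338277178 [-0.00338601  0.00419654  0.06339607] ((578.3449096679688, 71.56005859375), 15.874897003173828)
```

View pics/w3.png

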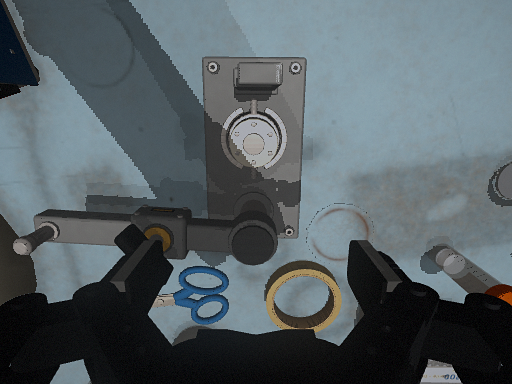

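Run:
```python
from h import *
a=np.load('w3.npz');s=dict(tcp_pos=a['t'],orientation=a['q']);C=cal('wrist',s)
print(onplane(C,[(21,246)],.138))
t=np.load('top0.npz');P=cloud(cal('top'),t['d']);Z=P[...,2]
m=np.linalg.norm(P[...,:2]-[.639,-.115],axis=2)<.015; m&=Z>.125
print(m.sum(),P[m].mean(0))
```

```text
[[ 0.63921646 -0.11705507  0.138     ]]
35 [ 0.6391743  -0.1140199   0.13535176]
```

Emit:
step_arm(
  increments=[0,-0.05,0,0,0,-0.045,-1,0.02,-0.1,0,0,0,-0.09,-1,0.04,-0.15,0,0,0,-0.135,-0.5,0.06,-0.2,0,0,0,-0.18,-0.3,0.08,-0.25,0,0,0,-0.225,0,0.1,-0.3,0,0,0,-0.27,0,0.1,-0.4,0,0,0,-0.315,0,0.1,-0.5,0,0,0,-0.36,0,0.1,-0.6,0,0,0,-0.405,0,0.1,-0.61,0,0,0,-0.45,0,0.1,-0.61,0,0,0,-0.495,0,0.1,-0.61,0,0,0,-0.527,0],
)

```text
clock: 9.3
tcp_pos: [0.6364, -0.116, 0.228]
orientation: [-0.001, 0.751, 0.66, -0.001]
force: [-0.3, 0.4, -0.2]
finger_gap: 0.499
finger_force: 0.0
```

Emit:
step_arm(
  increments=[0.008,0,-0.1,0,0,0,0,0.008,0,-0.2,0,0,0,0,0.008,0,-0.3,0,0,0,0,0.008,0,-0.337,0,0,0,0,0.008,0,-0.337,0,0,0,0.3,0.008,0,-0.337,0,0,0,0.5,0.008,0,-0.337,0,0,0,0.5,0.008,0,-0.337,0,0,0,0.5],
  newtons=20,
)

```text
clock: 10.1
tcp_pos: [0.6402, -0.1157, 0.1297]
orientation: [0.001, 0.749, 0.662, 0.001]
force: [-0.1, -0.5, 0.5]
finger_gap: 0.25
finger_force: 0.0
```

Run:
```python
from h import *
s=r.sense();print(s['tcp_pos'],s['orientation'],s['force'],s['finger_gap'],s['finger_force'])
t0=s['tcp_pos'];h=np.array([.6604,.0633])
yaw0=82.6
for k in np.arange(0,91,5):
    a=np.radians(263.3-k); p=h+.183*np.array([np.cos(a),np.sin(a)])
    print(k,p.round(4),((p-t0[:2])/.3).round(3),round(-k/180,3))
```

```text
[ 0.64022701 -0.11571203  0.12968638] [7.36238530e-04 7.49078995e-01 6.62480038e-01 5.62692658e-04] [-0.12817897 -0.50545105  0.52012547] 0.2504676316565419 0.0
0 [ 0.639  -0.1185] [-0.004 -0.009] 0.0
5 [ 0.6233 -0.1159] [-0.056 -0.001] -0.028
10 [ 0.6078 -0.112 ] [-0.108  0.012] -0.056
15 [ 0.5927 -0.1067] [-0.158  0.03 ] -0.083
20 [ 0.5782 -0.1002] [-0.207  0.052] -0.111
25 [ 0.5642 -0.0924] [-0.253  0.078] -0.139
30 [ 0.551  -0.0834] [-0.297  0.108] -0.167
35 [ 0.5387 -0.0733] [-0.339  0.141] -0.194
40 [ 0.5272 -0.0622] [-0.377  0.178] -0.222
45 [ 0.5168 -0.0501] [-0.411  0.219] -0.25
50 [ 0.5074 -0.0372] [-0.443  0.262] -0.278
55 [ 0.4993 -0.0235] [-0.47   0.308] -0.306
60 [ 0.4923 -0.0091] [-0.493  0.355] -0.333
65 [0.4867 0.0058] [-0.512  0.405] -0.361
70 [0.4823 0.0212] [-0.526  0.456] -0.389
75 [0.4793 0.0369] [-0.536  0.509] -0.417
80 [0.4777 0.0528] [-0.542  0.562] -0.444
85 [0.4775 0.0687] [-0.542  0.615] -0.472
90 [0.4786 0.0847] [-0.539  0.668] -0.5
```

Emit:
step_arm(
  increments=[-0.056,-0.004,-0.008,0,0,-0.028,0.5,-0.108,0.01,-0.008,0,0,-0.056,0.5,-0.158,0.028,-0.008,0,0,-0.083,0.5,-0.207,0.05,-0.008,0,0,-0.111,0.5,-0.253,0.076,-0.008,0,0,-0.139,0.5,-0.297,0.106,-0.008,0,0,-0.167,0.5,-0.339,0.14,-0.008,0,0,-0.194,0.5,-0.377,0.177,-0.008,0,0,-0.222,0.5,-0.411,0.218,-0.008,0,0,-0.25,0.5,-0.443,0.262,-0.008,0,0,-0.278,0.5,-0.47,0.308,-0.008,0,0,-0.306,0.5,-0.493,0.355,-0.008,0,0,-0.333,0.5],
)

```text
clock: 11.3
tcp_pos: [0.4917, -0.0089, 0.1268]
orientation: [0.0, 0.98, 0.198, 0.001]
force: [1.6, -0.5, -0.5]
finger_gap: 0.248
finger_force: 0.9
```

Run:
```python
from h import *
s=r.sense();print(s['tcp_pos'],s['orientation'],s['force'],s['finger_gap'],s['finger_force'])
p,d=cams.read_camera('side');cv2.imwrite('pics/s4.png',cv2.resize(p[180:320,200:400,::-1],None,fx=3,fy=3))
t0=s['tcp_pos'];h=np.array([.6604,.0633])
for k in (65,70,75,80,84,86,88,90):
    a=np.radians(263.3-k); p=h+.183*np.array([np.cos(a),np.sin(a)])
    print(k,p.round(4),((p-t0[:2])/.3).round(3),round(-(k-60)/180,3))
```

```text
[ 0.49171912 -0.0089262   0.12683399] [2.43348595e-04 9.80254262e-01 1.97739678e-01 7.37010480e-04] [ 1.61060496 -0.45934984 -0.53239903] 0.24835944714155397 0.8530997078560176
65 [0.4867 0.0058] [-0.017  0.049] -0.028
70 [0.4823 0.0212] [-0.031  0.1  ] -0.056
75 [0.4793 0.0369] [-0.041  0.153] -0.083
80 [0.4777 0.0528] [-0.047  0.206] -0.111
84 [0.4774 0.0655] [-0.048  0.248] -0.133
86 [0.4776 0.0719] [-0.047  0.269] -0.144
88 [0.478  0.0783] [-0.046  0.291] -0.156
90 [0.4786 0.0847] [-0.044  0.312] -0.167
```

View pics/s4.png

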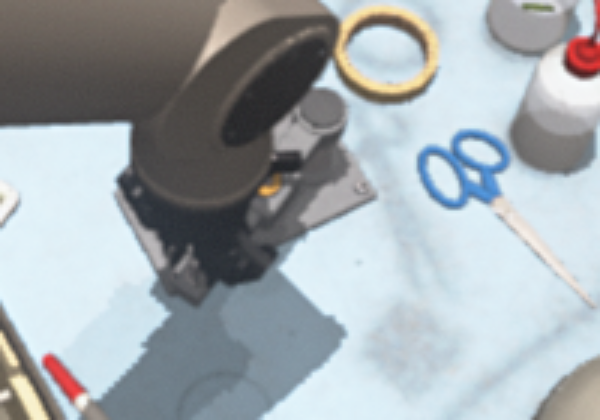

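Emit:
step_arm(
  increments=[-0.015,0.049,0,0,0,-0.028,0.5,-0.029,0.1,0,0,0,-0.056,0.5,-0.04,0.153,0,0,0,-0.083,0.5,-0.046,0.2,0,0,0,-0.111,0.5,-0.047,0.235,0,0,0,-0.13,0.5,-0.047,0.255,0,0,0,-0.142,0.5,-0.047,0.27,0,0,0,-0.142,0.5,-0.047,0.28,0,0,0,-0.142,0.5],
)

```text
clock: 12.15
tcp_pos: [0.478, 0.075, 0.1264]
orientation: [-0.0, 1.0, -0.021, 0.0]
force: [0.0, -1.6, 1.3]
finger_gap: 0.249
finger_force: 1.2
```

Emit:
step_arm(
  increments=[0,0.006,0,0,0,0,0.5,0,0.01,0,0,0,0,0.5,0,0.012,0,0,0,0,0.5],
)

```text
clock: 12.45
tcp_pos: [0.478, 0.0756, 0.1263]
orientation: [0.001, 1.0, -0.022, 0.0]
force: [0.9, -20.8, 8.2]
finger_gap: 0.252
finger_force: 10.2
```

Emit:
step_arm(
  increments=[0,-0.008,0,0,0,0,0.5,0,-0.016,0,0,0,0,0.5,0,-0.016,0,0,0,0,0.4,0,-0.016,0.1,0,0,0,0.3,0,-0.016,0.25,0,0,0,0,0.1,-0.03,0.4,0,0,0.045,-1,0.2,-0.03,0.41,0,0,0.09,-1,0.325,-0.03,0.41,0,0,0.135,-1,0.325,-0.03,0.41,0,0,0.18,-1,0.325,-0.03,0.41,0,0,0.225,-1,0.325,-0.03,0.41,0,0,0.27,-1,0.325,-0.03,0.41,0,0,0.315,-1],
)

```text
clock: 13.65
tcp_pos: [0.5751, 0.0698, 0.2488]
orientation: [-0.0, 0.889, 0.458, -0.0]
force: [0.1, -0.3, -0.0]
finger_gap: 1.001
finger_force: 0.0
```

Emit:
step_arm(
  increments=[0,0,0,0,0,0.045,-1,0,0,0,0,0,0.09,-1,0,0,0,0,0,0.135,-1,0,0,0,0,0,0.18,-1,0,0,0,0,0,0.225,-1,0,0,0,0,0,0.27,-1,0,0,0,0,0,0.315,-1,0,0,0,0,0,0.36,-1,0,0,0,0,0,0.38,-1,0,0,0,0,0,0.38,-1],
)

```text
clock: 14.65
tcp_pos: [0.5751, 0.0696, 0.2489]
orientation: [-0.0, 0.48, 0.877, 0.0]
force: [-0.4, 0.3, -0.2]
finger_gap: 1.001
finger_force: 0.0
```

```bash
cat >> h.py <<'E'
def wing(P,c=(.5755,.0667)):
    Z=P[...,2]; m=(np.linalg.norm(P[...,:2]-c,axis=2)<.035)&(Z>.143)&(Z<.16); q=P[m]
    zt=np.median(q[:,2]); q=q[abs(q[:,2]-zt)<.003]
    return len(q),zt,cv2.minAreaRect((q[:,:2]*1000).astype(np.float32)),np.degrees(np.arctan2(*cv2.fitLine((q[:,:2]*1000).astype(np.float32),cv2.DIST_HUBER,0,.01,.01).ravel()[[1,0]]))
def snap(n):
    s=r.sense(); p,d=cams.read_camera('wrist'); P=cloud(cal('wrist',s),d)
    np.savez(n+'.npz',p=p,d=d,P=P,t=s['tcp_pos'],q=s['orientation']); cv2.imwrite(f'pics/{n}.png',p[:,:,::-1])
    q=s['orientation'];print(s['clock'],s['tcp_pos'],'yaw',np.degrees(2*np.arctan2(q[2],q[1])),s['force'],s['finger_gap'],s['joints'][6])
    return s,p,P
E
python3 - <<'E'
from h import *
s,p,P=snap('w5'); print(wing(P))
E
```

```text
14.65 [0.57505552 0.06962845 0.24885027] yaw 122.6770139573701 [-0.37181301  0.29213406 -0.16113905] 1.0013025249135512 0.20961473186050775
(826, np.float64(0.14910623190968192), ((575.0564575195312, 66.93746948242188), (11.685187339782715, 51.69455337524414), 36.00621795654297), np.float32(-51.958252))
```

View pics/w5.png

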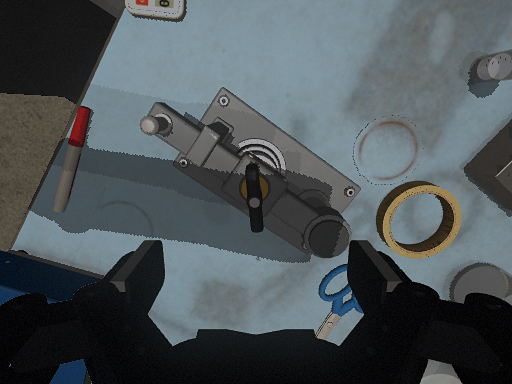

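Emit:
step_arm(
  increments=[0,-0.009,-0.1,0,0,0.025,0,0,-0.009,-0.2,0,0,0.025,0.2,0,-0.009,-0.3,0,0,0.025,0.2,0,-0.009,-0.35,0,0,0.025,0.2,0,-0.009,-0.363,0,0,0.025,0.2,0,-0.009,-0.363,0,0,0.025,0.2,0,-0.009,-0.363,0,0,0.025,1,0,-0.009,-0.363,0,0,0.025,1,0,-0.009,-0.363,0,0,0.025,1,0,-0.009,-0.363,0,0,0.025,1],
  newtons=50,
)

```text
clock: 15.7
tcp_pos: [0.5758, 0.0669, 0.1413]
orientation: [0.001, 0.446, 0.895, 0.0]
force: [-1.2, -0.6, 7.2]
finger_gap: 0.112
finger_force: 52.3
```

Run:
```python
from h import *
s=r.sense();q=s['orientation'];print(s['tcp_pos'],np.degrees(2*np.arctan2(q[2],q[1])),s['force'],s['moment'],s['finger_gap'],s['finger_force'])
```

```text
[0.57575433 0.06689745 0.14132533] 127.07904871245746 [-1.20927943 -0.56159115  7.15151918] [-0.06432444  0.28735593  0.12501774] 0.11171269733214681 52.280133962631226
```

Emit:
step_arm(
  increments=[0,0,0.004,0,0,0,1,0,0,0.0032,0,0,-0.032,1,0,0,0.0023,0,0,-0.064,1,0,0,0.0015,0,0,-0.096,1,0,0,0.0006,0,0,-0.128,1,0,0,-0.0003,0,0,-0.16,1,0,0,-0.0011,0,0,-0.191,1,0,0,-0.002,0,0,-0.223,1,0,0,-0.002,0,0,-0.223,1],
)

```text
clock: 16.6
tcp_pos: [0.5753, 0.0668, 0.1398]
orientation: [0.0, 0.726, 0.687, 0.0]
force: [1.4, -0.7, -2.5]
finger_gap: 0.101
finger_force: 50.9
```

```bash
cat >> h.py <<'E'
def st():
    s=r.sense();q=s['orientation'];print(s['clock'],s['tcp_pos'].round(5),'yaw',np.degrees(2*np.arctan2(q[2],q[1])).round(2),s['force'].round(2),s['moment'].round(3),s['finger_gap'].round(3),s['finger_force'].round(1),'j7',s['joints'][6].round(2))
E
python3 -c "
from h import *
st()"
```

```text
Traceback (most recent call last):
  File "h.py", line 37, in st
    s=r.sense();q=s['orientation'];print(s['clock'],s['tcp_pos'].round(5),'yaw',np.degrees(2*np.arctan2(q[2],q[1])).round(2),s['force'].round(2),s['moment'].round(3),s['finger_gap'].round(3),s['finger_force'].round(1),'j7',s['joints'][6].round(2))
                                                                                                                                                                      ^^^^^^^^^^^^^^^^^^^^^
AttributeError: 'float' object has no attribute 'round'
```

Emit:
step_arm(
  increments=[0,0,-0.003,0,0,-0.032,1,0,0,-0.004,0,0,-0.064,1,0,0,-0.005,0,0,-0.095,1,0,0,-0.005,0,0,-0.095,1],
)

```text
clock: 17.0
tcp_pos: [0.5754, 0.0668, 0.1388]
orientation: [0.0, 0.82, 0.572, 0.0]
force: [-2.3, -1.7, 7.2]
finger_gap: 0.107
finger_force: 52.4
```

Emit:
step_arm(
  increments=[0,0,-0.002,0,0,-0.032,1,0,0,-0.003,0,0,-0.064,1,0,0,-0.004,0,0,-0.095,1,0,0,-0.004,0,0,-0.095,1],
)

```text
clock: 17.4
tcp_pos: [0.5755, 0.067, 0.1383]
orientation: [0.0, 0.896, 0.444, 0.001]
force: [-6.2, -1.4, 18.3]
finger_gap: 0.108
finger_force: 53.9
```

```bash
sed -i "s/s\['finger_gap'\].round(3),s\['finger_force'\].round(1)/s['finger_gap'],s['finger_force']/" h.py
python3 -c "
from h import *
st()"
```

```text
17.4 [0.57545 0.06695 0.13828] yaw 52.72 [-6.22 -1.4  18.31] [-0.411  1.434 -0.145] 0.10800967852991895 53.93349720461629 j7 -0.94
```

Emit:
step_arm(
  increments=[0,0,0.005,0,0,0,1,0,0,0.005,0,0,0,1,0,0,0.005,0,0,0,0.2,0,0,0.005,0,0,0,0.2,0,0,0.005,0,0,0,0.2,0,0,0.15,0,0,0,0.2,0,0,0.3,0,0,0.045,0.2,0,0,0.36,0,0,0.09,0.2,0,0,0.36,0,0,0.135,0.2,0,0,0.36,0,0,0.18,0.2,0,0,0.36,0,0,0.225,0.2,0,0,0.36,0,0,0.27,0.2],
)

```text
clock: 18.6
tcp_pos: [0.5751, 0.0668, 0.2448]
orientation: [0.0, 0.631, 0.775, 0.0]
force: [-0.5, -0.5, -0.7]
finger_gap: 0.403
finger_force: 0.0
```

Emit:
step_arm(
  increments=[0,0,0,0,0,0.047,0.2,0,0,0,0,0,0.094,0.2,0,0,0,0,0,0.141,0.2,0,0,0,0,0,0.188,0.2,0,0,0,0,0,0.235,0.2,0,0,0,0,0,0.282,0.2,0,0,0,0,0,0.329,0.2,0,0,0,0,0,0.376,0.2,0,0,0,0,0,0.423,0.2,0,0,0,0,0,0.47,0.2,0,0,0,0,0,0.517,0.2,0,0,0,0,0,0.564,0.2],
)

```text
clock: 19.8
tcp_pos: [0.5751, 0.0668, 0.2447]
orientation: [-0.0, -0.201, 0.98, -0.0]
force: [1.1, -0.8, -0.5]
finger_gap: 0.401
finger_force: 0.0
```

Emit:
step_arm(
  increments=[0,0,0,0,0,0.047,0.2,0,0,0,0,0,0.094,0.2,0,0,0,0,0,0.141,0.2,0,0,0,0,0,0.166,0.2,0,0,0,0,0,0.166,0.2],
)

```text
clock: 20.3
tcp_pos: [0.5751, 0.0667, 0.2446]
orientation: [-0.0, -0.445, 0.896, 0.0]
force: [-1.2, -0.8, 0.1]
finger_gap: 0.399
finger_force: 0.0
```

Run:
```python
from h import *
s,p,P=snap('w6'); print(wing(P))
```

```text
20.3 [0.5750778  0.06665036 0.24461445] yaw 232.82727094943644 [-1.19674788 -0.77202     0.10941128] 0.3989973682410598 2.05095143506413
(830, np.float64(0.14638050695917915), ((574.6874389648438, 65.88900756835938), (50.85553741455078, 11.403116226196289), 53.33964538574219), np.float32(52.876106))
```

View pics/w6.png

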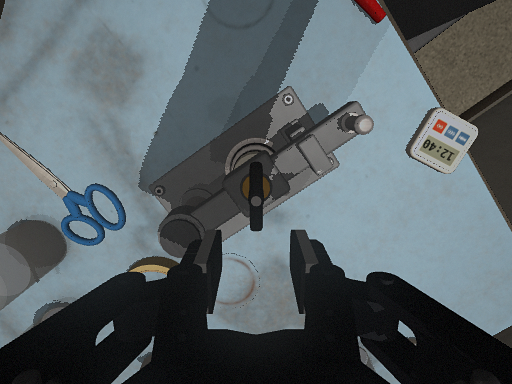

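Emit:
step_arm(
  increments=[0,0,-0.1,0,0,0,0.2,0,0,-0.2,0,0,0,0.2,0,0,-0.3,0,0,0,0.2,0,0,-0.345,0,0,0,0.3,0,0,-0.35,0,0,0,0.4,0,0,-0.35,0,0,0,0.6,0,0,-0.35,0,0,0,1,0,0,-0.35,0,0,0,1,0,0,-0.35,0,0,0,1,0,0,-0.35,0,0,0,1],
)

```text
clock: 21.35
tcp_pos: [0.5756, 0.0672, 0.141]
orientation: [0.001, -0.444, 0.896, -0.0]
force: [-2.8, 2.6, 8.2]
finger_gap: 0.105
finger_force: 50.9
```

Run:
```python
from h import *
st(); s,p,P=snap('w7')
```

```text
21.35 [0.57561 0.06723 0.14097] yaw 232.75 [-2.77  2.62  8.15] [0.45  0.645 0.093] 0.10465803089554128 50.89918613433838 j7 1.96
21.35 [0.57560694 0.06722649 0.14097254] yaw 232.7466669954074 [-2.77258211  2.62478201  8.15221759] 0.10465803089554128 1.963176202420881
```

Emit:
step_arm(
  increments=[0,0,0.003,0,0,0,1,0,0,0.003,0,0,-0.03,1,0,0,0.003,0,0,-0.06,1,0,0,0.003,0,0,-0.09,1,0,0,0.003,0,0,-0.09,1],
)

```text
clock: 21.9
tcp_pos: [0.5755, 0.0671, 0.1411]
orientation: [0.001, -0.313, 0.95, -0.0]
force: [-0.0, 3.8, -0.6]
finger_gap: 0.105
finger_force: 49.6
```

Run:
```python
from h import *
st(); s,p,P=snap('w8')
```

```text
21.9 [0.57545 0.06713 0.14111] yaw 216.45 [-0.02  3.82 -0.61] [ 0.658 -0.3   -0.124] 0.1050540918719238 49.632779359817505 j7 1.71
21.9 [0.57545418 0.06712594 0.14110632] yaw 216.44769010081734 [-0.01983851  3.82352838 -0.60603887] 0.1050540918719238 1.7109729181147288
```

View pics/w8.png

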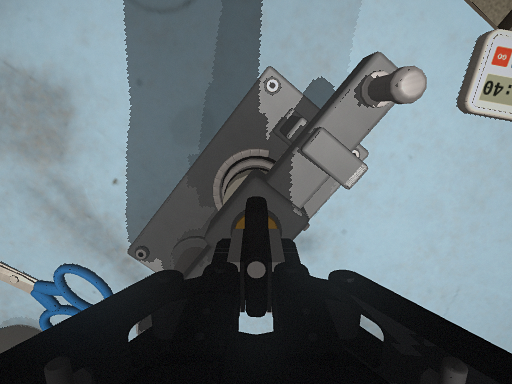

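```bash
cat >> h.py <<'E'
def tab():
    N=np.array([.5755,.0667]);y=np.radians(-2.29);ex=np.array([np.cos(y),np.sin(y)]);ey=np.array([-np.sin(y),np.cos(y)])
    for n in('wrist','top','side'):
        s=r.sense();p,d=cams.read_camera(n);C=cal(n,s);c,f,o,Q=C;P=cloud(C,d)
        L=np.c_[(P[...,:2].reshape(-1,2)-N)@ex,(P[...,:2].reshape(-1,2)-N)@ey,P[...,2].ravel()]
        m=(abs(L[:,0])<.012)&(L[:,1]>.0245)&(L[:,1]<.040)&(L[:,2]>.078)&(L[:,2]<.098)
        out=[]
        for b in(.023,.027,.031,.035):
            w=np.r_[N+ey*b,.09];q=(w-o)@Q;u=c['cx']+f*q[0]/-q[2];v=c['cy']-f*q[1]/-q[2]
            out.append((int(u),int(v),round(float(d[int(v),int(u)]+q[2]),3) if 0<=u<511 and 0<=v<383 else None))
        print(n,m.sum(),L[m,1].max() if m.any() else '',out)
    st()
E
python3 -c "
from h import *
tab()"
```

```text
wrist 0  [(284, 244, -0.051), (289, 247, -0.054), (293, 251, -0.059), (298, 255, -0.063)]
top 0  [(297, 197, -0.384), (295, 197, -0.365), (294, 197, -0.352), (292, 197, 0.066)]
side 0  [(271, 224, -0.048), (271, 223, -0.051), (270, 222, -0.055), (269, 221, 0.103)]
22.1 [0.57547 0.06708 0.14105] yaw 216.68 [1.23 3.36 1.91] [ 0.854 -0.289 -0.027] 0.1050308230428199 50.12070894241333 j7 1.71
```

Emit:
step_arm(
  increments=[0,0,0,0,0,-0.03,1,0,0,0,0,0,-0.05,1,0,0,0,0,0,-0.05,1],
)

```text
clock: 22.4
tcp_pos: [0.5754, 0.0671, 0.141]
orientation: [0.0, -0.238, 0.971, 0.0]
force: [2.0, 3.7, 0.9]
finger_gap: 0.103
finger_force: 50.2
```

```bash
python3 -c "
from h import *
tab()"
```

```text
wrist 0  [(287, 239, -0.045), (293, 242, -0.048), (298, 245, 0.095), (304, 248, 0.095)]
top 0  [(297, 197, -0.385), (295, 197, -0.362), (294, 197, -0.352), (292, 197, 0.069)]
side 0  [(271, 224, 0.101), (271, 223, -0.05), (270, 222, -0.049), (269, 221, 0.101)]
22.55 [0.57541 0.06704 0.14096] yaw 207.7 [1.45 4.84 3.13] [ 1.095 -0.466 -0.045] 0.1012156310088499 50.3032922744751 j7 1.57
```

Emit:
step_arm(
  increments=[0,0,0,0,0,-0.02,1,0,0,0,0,0,-0.038,1,0,0,0,0,0,-0.038,1],
)

```text
clock: 22.85
tcp_pos: [0.5754, 0.067, 0.1409]
orientation: [0.0, -0.18, 0.984, 0.0]
force: [2.0, 5.2, 3.7]
finger_gap: 0.103
finger_force: 50.4
```

```bash
python3 -c "
from h import *
tab()"
```

```text
wrist 0  [(290, 236, -0.016), (295, 238, 0.085), (301, 240, 0.095), (307, 243, 0.095)]
top 0  [(297, 197, -0.386), (295, 197, -0.363), (294, 197, -0.351), (292, 197, -0.144)]
side 0  [(271, 224, 0.103), (271, 223, 0.104), (270, 222, 0.103), (269, 221, 0.103)]
23.0 [0.57538 0.06701 0.1409 ] yaw 200.88 [2.27 5.29 3.8 ] [ 1.051 -0.493 -0.156] 0.10853158532578133 50.425681471824646 j7 1.47
```

Emit:
step_arm(
  increments=[0,0,0.001,0,0,-0.02,1,0,0,0.001,0,0,-0.036,1,0,0,0.001,0,0,-0.036,1],
)

```text
clock: 23.3
tcp_pos: [0.5753, 0.067, 0.141]
orientation: [0.0, -0.124, 0.992, 0.0]
force: [3.2, 4.9, -1.0]
finger_gap: 0.108
finger_force: 49.8
```

```bash
python3 -c "
from h import *
tab()"
```

```text
wrist 0  [(291, 232, -0.015), (297, 234, 0.085), (303, 236, 0.086), (310, 237, 0.096)]
top 0  [(297, 197, -0.385), (295, 197, -0.363), (294, 197, -0.352), (292, 197, -0.138)]
side 0  [(271, 224, 0.1), (271, 223, 0.105), (270, 222, 0.107), (269, 221, 0.098)]
23.45 [0.57532 0.06696 0.14095] yaw 194.4 [2.86 4.9  0.57] [ 1.079 -0.767 -0.059] 0.10571818274590879 49.87718224525452 j7 1.37
```

Emit:
step_arm(
  increments=[0,0,0,0,0,-0.02,1,0,0,0,0,0,-0.034,1,0,0,0,0,0,-0.034,1],
)

```text
clock: 23.75
tcp_pos: [0.5753, 0.067, 0.1409]
orientation: [0.0, -0.071, 0.997, 0.0]
force: [3.2, 5.1, 0.3]
finger_gap: 0.108
finger_force: 49.8
```

Run:
```python
from h import *
tab(); s,p,P=snap('w9'); print(wing(P))
```

```text
wrist 0  [(292, 229, -0.015), (299, 230, 0.083), (305, 231, 0.084), (311, 232, 0.094)]
top 0  [(297, 197, -0.387), (295, 197, -0.363), (294, 197, -0.351), (292, 197, -0.137)]
side 0  [(271, 224, 0.101), (271, 223, 0.1), (270, 222, 0.102), (269, 221, 0.098)]
23.9 [0.57536 0.06698 0.14095] yaw 188.28 [ 3.68  5.3  -0.23] [ 1.06  -0.858 -0.054] 0.10545393979009238 49.83714759349823 j7 1.27
23.9 [0.57535679 0.06698292 0.14095025] yaw 188.2836976484828 [ 3.68220277  5.29622333 -0.23017782] 0.10545393979009238 1.2722881698811739
(2630, np.float64(0.14645402496990736), ((574.4303588867188, 66.26668548583984), (36.49361801147461, 43.486778259277344), 59.488651275634766), np.float32(8.272589))
```

Emit:
step_arm(
  increments=[0,0,0,0,0,-0.015,1,0,0,0,0,0,-0.027,1,0,0,0,0,0,-0.027,1],
)

```text
clock: 24.25
tcp_pos: [0.5753, 0.067, 0.1409]
orientation: [0.0, -0.029, 1.0, 0.0]
force: [3.2, 4.6, -0.8]
finger_gap: 0.107
finger_force: 49.8
```

Run:
```python
from h import *
tab()
```

```text
wrist 0  [(293, 226, -0.011), (300, 226, 0.084), (306, 227, 0.083), (312, 227, 0.084)]
top 0  [(297, 197, -0.387), (295, 197, -0.364), (294, 197, -0.351), (292, 197, -0.141)]
side 0  [(271, 224, -0.06), (271, 223, 0.101), (270, 222, 0.096), (269, 221, 0.099)]
24.4 [0.57535 0.06696 0.14094] yaw 183.42 [ 3.9   4.58 -0.88] [ 1.1   -0.823  0.015] 0.10453993269221352 49.808862805366516 j7 1.2
```

Run:
```python
from h import *
s,p,P=snap('w10')
N=np.array([.5755,.0667]);y=np.radians(-2.29);ex=np.array([np.cos(y),np.sin(y)]);ey=np.array([-np.sin(y),np.cos(y)])
L=np.c_[(P[...,:2].reshape(-1,2)-N)@ex,(P[...,:2].reshape(-1,2)-N)@ey,P[...,2].ravel()]
m=(abs(L[:,0])<.05)&(L[:,1]>.0235)&(L[:,1]<.045)&(L[:,2]>.07)&(L[:,2]<.115);print(m.sum(),L[m].mean(0) if m.any() else '')
q,_=cams.read_camera('side')
a=cv2.resize(p[130:290,210:370,::-1],(480,480),interpolation=cv2.INTER_CUBIC);b=cv2.resize(q[195:255,240:300,::-1],(300,300),interpolation=cv2.INTER_CUBIC)
c=np.zeros((480,790,3),np.uint8);c[:,:480]=a;c[:300,485:785]=b;cv2.imwrite('pics/w10c.png',c)
```

```text
24.4 [0.57534926 0.06695601 0.14093982] yaw 183.42286956187274 [ 3.89949871  4.58417462 -0.88184078] 0.10453993269221352 1.1963158647731016
0
```

View pics/w10c.png

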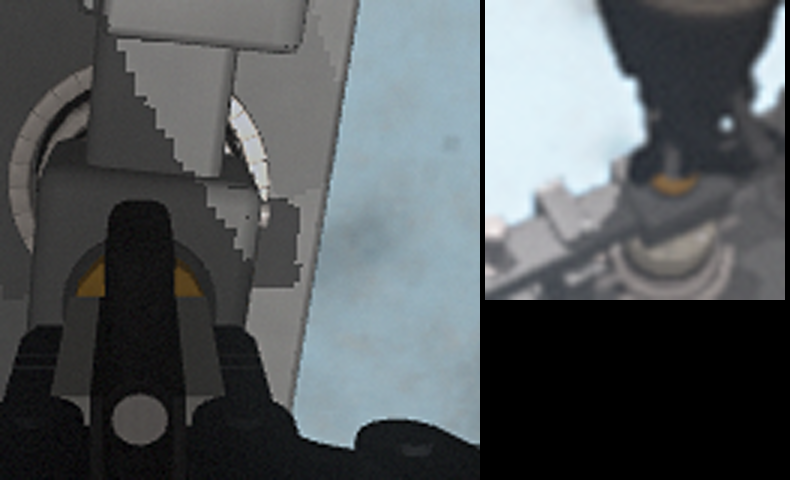

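Run:
```python
from h import *
for n in('w3','w5','w6','w8','w9','w10'):
    a=np.load(n+'.npz');p=a['p'];P=a['P'];h=cv2.cvtColor(p,cv2.COLOR_RGB2HSV)
    m=(h[...,0]>10)&(h[...,0]<28)&(h[...,1]>120)&(P[...,2]>.1)&(P[...,2]<.12)
    m&=(np.linalg.norm(P[...,:2]-[.5755,.0667],axis=2)<.014)|(n=='w3')
    m=cv2.erode(m.astype(np.uint8),np.ones((3,3)))>0
    print(n,m.sum(),np.median(P[m][:,2]) if m.any() else '',P[m][:,2].std() if m.any() else '')
```

```text
w3 211 0.10898443075317404 0.0017644364971259228
w5 95 0.1086098885446059 0.0006833637835808334
w6 97 0.10889232438013102 0.0005923894970410463
w8 91 0.10967326050359896 0.0006035253771877081
w9 90 0.11029450453613858 0.0005364056865537613
w10 94 0.11051663636281497 0.000626811034749218
```

Emit:
step_arm(
  increments=[0,0,0,0,0,-0.015,1,0,0,0,0,0,-0.03,1,0,0,0,0,0,-0.03,1],
)

```text
clock: 24.8
tcp_pos: [0.5753, 0.067, 0.1409]
orientation: [0.0, 0.018, 1.0, 0.0]
force: [3.7, 3.6, -0.6]
finger_gap: 0.106
finger_force: 49.7
```

```bash
cat >> h.py <<'E'
def nut():
    s=r.sense();z=[]
    for _ in range(3):
        p,d=cams.read_camera('wrist');P=cloud(cal('wrist',s),d);h=cv2.cvtColor(p,cv2.COLOR_RGB2HSV)
        m=(h[...,0]>10)&(h[...,0]<28)&(h[...,1]>120)&(P[...,2]>.1)&(P[...,2]<.12)&(np.linalg.norm(P[...,:2]-[.5755,.0667],axis=2)<.014)
        z.append(np.median(P[cv2.erode(m.astype(np.uint8),np.ones((3,3)))>0][:,2]))
    print('nut',z)
E
python3 - <<'E'
from h import *
tab();nut()
E
```

```text
wrist 453 0.034655821324560916 [(293, 222, -0.001), (300, 222, -0.0), (307, 222, -0.001), (313, 222, 0.084)]
top 4 0.03641073807849389 [(297, 197, -0.388), (295, 197, -0.364), (294, 197, -0.352), (292, 197, -0.108)]
side 6 0.03062689688582425 [(271, 224, -0.059), (271, 223, -0.065), (270, 222, -0.003), (269, 221, 0.1)]
24.95 [0.5753  0.06693 0.14088] yaw 178.02 [ 3.36  4.69 -0.83] [ 1.07  -0.836 -0.036] 0.10961894802610368 49.75556015968323 j7 1.11
nut [np.float64(0.11085471418611156), np.float64(0.11072291150199148), np.float64(0.11068153957691762)]
```

Emit:
step_arm(
  increments=[0,0,0,0,0,0,0.6,0,0,0,0,0,0,0.2,0,0,0,0,0,0,0.2,0,0,0,0,0,0,0.2,0,0,0.1,0,0,0,0.2,0,0,0.25,0,0,0,0.2,0,0,0.4,0,0,0,0.2,0,0,0.4,0,0,0,0.2,0,0,0.4,0,0,0,0.2],
)

```text
clock: 26.0
tcp_pos: [0.5754, 0.0667, 0.262]
orientation: [0.001, 0.019, 1.0, -0.0]
force: [-0.2, -0.5, -0.1]
finger_gap: 0.402
finger_force: 0.0
```

Run:
```python
from h import *
tab();nut();s,p,P=snap('w12');print(wing(P))
r.close_job()
```

```text
wrist 174 0.034433617989901015 [(279, 178, 0.0), (283, 178, 0.0), (287, 178, 0.0), (291, 178, 0.08)]
top 34 0.03650106868068913 [(297, 197, -0.003), (295, 197, -0.002), (294, 197, -0.001), (292, 197, 0.003)]
side 9 0.03294487725181628 [(271, 224, -0.064), (271, 223, -0.062), (270, 222, -0.001), (269, 221, 0.105)]
26.15 [0.57453 0.06656 0.25985] yaw 177.85 [ 0.66 -0.47 -0.35] [0.031 0.05  0.018] 0.40001109938587237 0.0 j7 1.18
nut [np.float64(0.11064402046977209), np.float64(0.1107844956629449), np.float64(0.11079655734420404)]
26.3 [0.57474943 0.0667424  0.26002302] yaw 177.85282533923686 [-0.53896944  0.72335238 -0.15708311] 0.40222224013050856 1.1779036113517656
(747, np.float64(0.1460071098175244), ((574.656494140625, 66.44825744628906), (11.305242538452148, 50.6693115234375), 88.66634368896484), np.float32(-2.2421536))
the job is handed in; nothing more can be done
```

The job is handed in at about 26 s. The cell is seated in the nest, the arm is home in the hook post, and the wing screw was stopped within about 0.1 rad of the tab popping; the tab is 13 mm out, the gripper is clear, and no verdict came back.

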